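# Swing out the easel's prop leg and stand the bottle-cap panel on it

### The job

Get the little display easel ready for the collectors' fair: push its folding prop leg out until it is hard against its stop, and only then take the framed bottle-cap panel from the rack and stand it on the easel, centred, its foot on the base board behind the front lip, leaning back on the leg with the caps facing out over the lip. Let go of it, and leave the album in the rack and the tin on the table where they are.

Things in the scene. Friction and masses are not known exactly. Their poses are not given: they have to be found in the camera images.
- easel: Wooden display easel fixed to the table; origin at the centre of its underside, x axis to its front (lip side), z up. Base board 170 (x) by 200 (y), 14 thick. A small steel stop block lies at x = -21 to +1, y = -7.5 to -17.5, 16 above the board. (Lengths in mm.)
- lip (a point): Middle of the inner face of the easel's front lip, at the level of the board's top: easel x = +62, y = 0, z = 14. The lip spans the whole width, is 12 thick and stands 18 above the board. From here back to the foot of the opened leg the board is free for 23.5. (Lengths in mm.)
- leg_hinge (a point): The leg's vertical hinge axis where it meets the top of the base board: easel x = -55, y = 0, z = 14. (Lengths in mm.)
- leg (a joint): Angle of the prop leg, rad. 0 = folded, lying along the easel's +y from the hinge; grows as the leg swings clockwise seen from above; pi/2 = hard against its stop, pointing along the easel's +x to the lip. Starts at 0 to 0.5. Friction hinge, 0.05 N m, no spring: it stays where left. Push it open on its rear side (away from the lip).
- leg_tip (a point): Mid-thickness point of the leg, 75 from the hinge axis, 45 above the board. The leg is an upright solid plywood wing, 14 thick, 5 to 85 above the board, with an 18 diameter sleeve and a pin at the hinge (top at z = 105). Its free edge slopes 0.25 rad off vertical: 93.5 from the hinge axis at board level, 72 at the top; it carries the panel's back. (Lengths in mm.)
- panel: Framed panel of pale wood with rows of bottle caps on its white front: 14 thick (x), 170 wide (y), 160 tall (z), 0.2 to 0.4 kg; origin at the centre of its bottom face, x axis out of the front (cap side), z up along the panel. Starts standing in a rack slot with 2 of play each side, so it may lean up to 0.1 rad, caps facing the rack's +x. (Lengths in mm.)
- panel_top (a point): Centre of the panel's top edge, 160 above its bottom. (Lengths in mm.)
- rack: Dark wooden rack fixed to the table, 120 (x) by 200 (y), origin at the centre of its underside; two slots along y at x = -35 and +35, 18 wide, 180 long, closed at the ends; slot floor at z = 8, walls up to z = 58. The panel stands in either slot, a shorter album in the other. (Lengths in mm.)
- album: Grey album, 14 thick, 150 wide, 105 tall, standing in the rack's other slot; origin at the centre of its bottom. To be left there. (Lengths in mm.)
- tin: Small round metal tin, 52 diameter, 60 tall, standing near the middle of the table; origin at the centre of its bottom. To be left there. (Lengths in mm.)

How it is judged (in metres and radians):
On the way:
1. the leg is pushed out to its stop while the panel still stands in the rack (value of joint leg above 1.5 rad and distance of panel from where it was at the start of the episode below 0.03 m), for 0.2 s.
At the end, for the whole second after the job is handed in: The leg is at its stop (within 0.09 rad); the panel stands at rest with its foot on the base board (within 10 mm in height) behind the lip, centred within 30 mm sideways and square to the easel within 0.15 rad, leaning back on the leg by 0.15 to 0.5 rad with the caps facing out over the lip (value of joint leg above 1.48 rad and angle between panel's own z axis and vertical between 0.15 and 0.5 rad and angle between panel's own x axis and vertical below 1.42 rad and angle between the y axis of panel and the y axis of easel, either way round below 0.15 rad and x of panel in the frame of easel between 0.036 and 0.066 m and y of panel in the frame of easel between -0.03 and 0.03 m and z of panel in the frame of easel between 0.009 and 0.024 m and linear speed of panel below 0.02 m/s); the robot touches nothing.
It fails at once if the album is taken out or shifted by more than 40 mm (distance of album from where it was at the start of the episode above 0.04 m).
It fails at once if the tin is pushed away by more than 40 mm (distance of tin from where it was at the start of the episode above 0.04 m).
It fails at once if the panel falls over (angle between panel's own z axis and vertical above 0.9 rad).
It also fails if it takes over 61 s, if anything falls off the work surface, if the arm or the gripper's body presses on something with over 40 N, if the wrist force passes 120 N, or if a joint passes its speed limit or range.

### The arm

A 6-joint arm with a two-finger parallel gripper is mounted at the origin on the work surface. World frame = base frame: x ahead of the robot, y to its left, z up, the work surface at z = 0. Lengths are in mm, angles in rad, forces in N, time in s.
With the tool pointing down it reaches from about 300 to 1000 mm from the base axis. Payload 5.1 kg.
Tool frame: the origin (TCP) lies at the very end of the fingers, on their centre line; the grasp point (between the pads) lies manip.grip_depth behind it (manip.grip_depth is the distance from the TCP to the grasp point, in mm); x points along the fingers, y is the direction in which the jaws open and shut, and the axes are right-handed (so a half turn about x gives the same grasp; the last joint's range is limited). The gripper opens to 95 mm and grips with 3 to 60 N. Pads are 20 mm wide; open, the fingers measure 119 mm over their backs; the gripper's body (75 mm by 180 mm) begins 59 mm behind the grasp point.
Start: joints at [1.206, 0.124, 1.65, -0, 1.367, -0.083], TCP at [180.777, 624.343, 214.656] pointing down, gripper open.
Joint ranges: [-2.61, 2.61], [-1.02, 2.33], [0.03, 2.71], [-1.35, 4.49], [0.32, 2.68], [-2.91, 2.91]. Speed limits (rad/s): [2.57, 2.57, 3.14, 3.14, 3.14, 3.14].

### API

Orientations are given as a 3x3 rotation matrix whose columns are the frame's x, y, z axes.
In Python, from plant import manip, viewer, models gives the robot as it stands.
- The arm moves only by the shell command python3 -m crank 'ROWS' [OPENING]. ROWS is JSON, a list that holds one entry, the list of rows, each a list of 6 numbers: the shift along the tool's x, y, z in m, then the turn, a rotation vector about the tool's x, y, z in degrees. In form: [[[dx, dy, dz, ax, ay, az], ...]]. A call has exactly 5 rows; each row is the pose to reach, as a shift and turn from the pose commanded when the call began, along the tool's axes at that moment; what a row does not reach only later rows make up. A row lasts 1/12 s, in which the tool goes at most 41.7 mm and 7.16 degrees, less where a joint would pass 70% of its speed; a pose out of reach is approached as far as the arm can. A call with a gripper value outside its range is refused whole. OPENING is the closure, from -1 (fully open) to 1 (shut), so that 0 is half open, set as the call begins (- or left out, the last holds). The fingers move at their own pace and stop on an object; the grip force is fixed at half the most. Time passes only in rows, so rows that repeat a pose let the fingers close, or fill a call up. It gives the time, the measured TCP pose, the force and the opening at its end, in the units of the state.
- manip.get_obs(): the state, without advancing time (a new reading comes with each control period).
- viewer.read_camera(name): name is "scene" or "top" or "wrist"; returns the picture (400x640x3 uint8, blue, green, red); there is no depth.
- viewer.calibration(name): a dict with "mtx" (3x3 intrinsics, pixels), "origin" and "rotation" of the camera in the world. Camera axes: x right, y down, z forward; pixel columns grow to the right and rows downward; lengths in mm; the calibration is good to about 2 mm. A picture is of the moment at which its call begins: read the wrist's pose just before it. calibration takes no time and is no camera call; for the wrist camera it gives the pose at the moment of the call.
- manip.finish_job(): hands the job in, once; it reports no verdict.
Trained networks look in the newest picture that a camera, given by its name, has taken for a name from the list of things; names that differ only in an ending like _2 or _b are one class to them, and where a whole thing is asked for, a point or a joint stands for the part that bears it (a point fixed in the world has none). Each returns a list of dicts, best first, with "score" (0 to 1); they miss things now and then, are a little off and sometimes report something else, mostly with a low value. They report only what shows in the picture. A call takes as long as a camera call.
- models.cut_out(query, camera): "mask" (400x640 bool, what is visible of it).
- models.landmark_of(query, camera): "xyz" ([x, y, z] in mm, in world coordinates, good to about 4 mm: a listed point, or the origin of a listed thing).
The state is a dict: "time_s": time; "q": joint angles; "dq": joint speeds; "tau": joint torques, N m; "ee_pos": TCP position; "orientation": TCP orientation; "ft_force": force on the tool from outside, world axes, zero at the start; "ft_torque": the same for the moment, N m; "grip_width": opening from 0.0 (shut) to 1.0 (fully open).
Only numpy, scipy, OpenCV 4.12 (cv2) and the standard library are available. Lean on these libraries where they do the work, as an engineer would, in place of code of your own. Each camera call takes 0.05 s, during which the arm holds its last target. There are 200 camera calls.

## Working session

There is one attempt and no reset: what is moved stays moved. The work goes in short steps, Python scripts to look and compute and a shell command to move; the robot and the scene stay as the last step left them, time stands still between calls to the robot, and variables do not carry over. Pictures are saved under pics/ and viewed, about 8 in all and at most 12, crops included, and the job is handed in when it is done.

```bash
ls; mkdir -p pics; cat > h.py <<'E'
import numpy as np, cv2, json
from plant import manip, viewer, models
E
python3 - <<'E'
from h import *
np.set_printoptions(precision=4,suppress=True)
o=manip.get_obs(); print(o, manip.grip_depth)
for c in ["scene","top"]:
    im=viewer.read_camera(c); cv2.imwrite(f"pics/{c}0.png",im)
    k=viewer.calibration(c); print(c,k)
    for n in ["easel","lip","leg_hinge","leg_tip","panel","panel_top","rack","album","tin"]:
        r=models.landmark_of(n,c); print(n,[(np.round(d["xyz"],0),round(d["score"],2)) for d in r[:2]])
E
```

```text
pics
{'time_s': 0.0, 'q': array([ 1.2064,  0.1245,  1.6517, -0.    ,  1.3675, -0.0826]), 'dq': array([ 0.0001,  0.0008, -0.0001,  0.0007,  0.0002,  0.0002]), 'tau': array([ -0.0012, -41.7594, -35.9935,   0.0773,   0.0492,  -0.0002]), 'ee_pos': array([180.5264, 623.759 , 213.3843]), 'orientation': array([[-0.0007,  0.2781,  0.9606],
       [-0.0019,  0.9606, -0.2781],
       [-1.    , -0.002 , -0.0002]]), 'ft_force': array([-0.6845,  0.0529,  0.1898]), 'ft_torque': array([ 0.0117, -0.0125,  0.0132]), 'grip_width': 1.0014467407281051} 18.8
scene {'mtx': array([[484.0223,   0.    , 322.7891],
       [  0.    , 484.0223, 198.9872],
       [  0.    ,   0.    ,   1.    ]]), 'origin': array([1112.0557, -269.9842,  791.771 ]), 'rotation': array([[ 0.4099,  0.6565, -0.6333],
       [ 0.912 , -0.2808,  0.2992],
       [ 0.0186, -0.7001, -0.7138]])}
easel [(array([510., 226.,   1.]), 0.56)]
lip [(array([568., 244.,  13.]), 0.95)]
leg_hinge [(array([457., 204.,  14.]), 0.85)]
leg_tip [(array([441., 277.,  64.]), 0.72)]
panel [(array([ 585., -235.,    5.]), 0.93)]
panel_top [(array([ 587., -237.,
[... 216 characters left out ...]
,   0.    ,   1.    ]]), 'origin': array([ 355.6163,   24.8027, 1237.322 ]), 'rotation': array([[ 0.015 , -0.9871,  0.1593],
       [-0.9999, -0.0144,  0.0049],
       [-0.0025, -0.1593, -0.9872]])}
easel [(array([506., 225.,   2.]), 0.67), (array([568., 245.,  16.]), 0.64)]
lip [(array([568., 244.,  18.]), 0.59), (array([ 515., -224.,    8.]), 0.26)]
leg_hinge [(array([461., 205.,  18.]), 0.97)]
leg_tip [(array([444., 280.,  58.]), 0.76)]
panel [(array([ 593., -238.,   11.]), 0.66)]
panel_top [(array([ 592., -235.,  165.]), 0.83), (array([510., 224.,   3.]), 0.21)]
rack [(array([ 552., -228.,    1.]), 0.9)]
album [(array([ 517., -226.,    8.]), 0.82)]
tin [(array([399.,  -2.,  -2.]), 0.81)]
```

View pics/scene0.png

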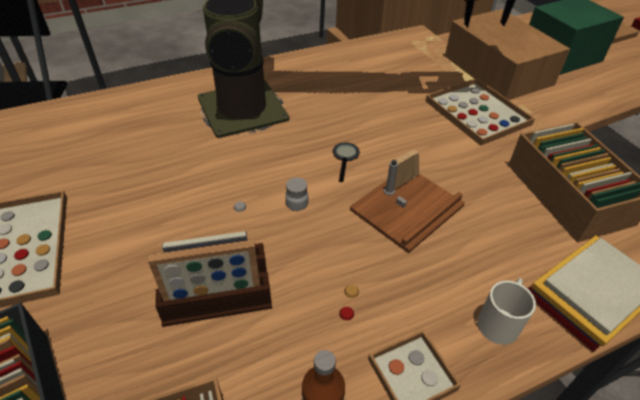

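View pics/top0.png

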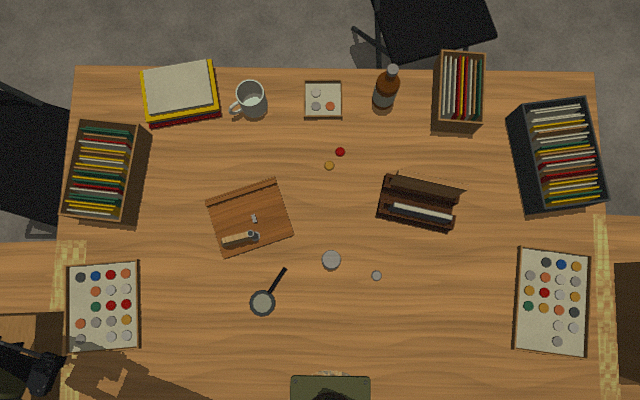

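The panel is in the rack's front (+x) slot with caps towards +x, at scene (205,270). The album is behind it, and the easel is at scene (408,205) with its leg nearly folded. The tin is at scene (297,195).

```bash
cat >> h.py <<'E'
from scipy.spatial.transform import Rotation as Ro
np.set_printoptions(precision=4,suppress=True)
def down(yaw,tilt=0.):
    # panel-style frame: x=front (yaw), lean back by tilt; tool x = -panel z, tool y = panel x
    px=np.array([np.cos(yaw)*np.cos(tilt),np.sin(yaw)*np.cos(tilt),np.sin(tilt)])
    py=np.array([-np.sin(yaw),np.cos(yaw),0]); pz=np.cross(px,py)
    return np.column_stack([-pz,px,np.cross(-pz,px)])
def delta(p,R):
    o=manip.get_obs(); R0=o["orientation"]
    s=R0.T@(np.array(p)-o["ee_pos"]); a=Ro.from_matrix(R0.T@R).as_rotvec(degrees=True)
    print("shift mm",s.round(1),"rot deg",a.round(2), "|s|",np.linalg.norm(s).round(),"|a|",np.linalg.norm(a).round(1))
def ray(c,uv,k=None):
    k=k or viewer.calibration(c); d=k["rotation"]@np.linalg.inv(k["mtx"])@np.array([*uv,1.])
    return k["origin"],d/np.linalg.norm(d)
def atz(c,uv,z,k=None):
    o,d=ray(c,uv,k); return o+d*(z-o[2])/d[2]
def proj(p,k):
    q=k["mtx"]@k["rotation"].T@(np.array(p)-k["origin"]); return q[:2]/q[2]
def state():
    o=manip.get_obs(); print("t",round(o["time_s"],2),"p",o["ee_pos"].round(1),"rpyx",o["orientation"][:,0].round(3),"yang",np.arctan2(o["orientation"][1,1],o["orientation"][0,1]).round(3),"f",o["ft_force"].round(1),"w",round(o["grip_width"],3),"q",o["q"].round(2)); return o
E
python3 - <<'E'
from h import *
o=state(); k=viewer.calibration("wrist"); print(k["mtx"]); R=o["orientation"]
print("cam in tool",R.T@(k["origin"]-o["ee_pos"]), "\n",R.T@k["rotation"])
# look pose: camera with TCP over easel
delta([450,240,330],down(0.34))
delta([440,330,330],down(1.29))
E
```

```text
t 1.0 p [180.8 624.3 214.7] rpyx [-0.  0. -1.] yang 1.289 f [-0.3  0.4  0. ] w 1.001 q [ 1.21  0.12  1.65  0.    1.37 -0.08]
[[342.6149   0.     324.4465]
 [  0.     342.6149 200.6902]
 [  0.       0.       1.    ]]
cam in tool [-170.1816    0.7279  -80.4077] 
 [[ 0.0003 -0.2802  0.9599]
 [ 1.     -0.0002 -0.0003]
 [ 0.0003  0.9599  0.2802]]
shift mm [-115.4 -294.3  365.5] rot deg [54.37 -0.   -0.  ] |s| 483.0 |a| 54.4
shift mm [-115.4 -210.7  330.8] rot deg [-0.06 -0.   -0.  ] |s| 409.0 |a| 0.1
```

```bash

python3 -m crank '[[[-0.009,-0.023,0.028,0,0,0],[-0.018,-0.046,0.056,0,0,0],[-0.027,-0.069,0.084,0,0,0],[-0.036,-0.092,0.112,0,0,0],[-0.045,-0.115,0.14,0,0,0]]]' 1
python3 -m crank '[[[-0.009,-0.023,0.028,0,0,0],[-0.018,-0.046,0.056,0,0,0],[-0.027,-0.069,0.084,0,0,0],[-0.036,-0.092,0.112,0,0,0],[-0.045,-0.115,0.14,0,0,0]]]'
python3 -m crank '[[[-0.005,-0.013,0.017,5,0,0],[-0.01,-0.026,0.034,11,0,0],[-0.015,-0.039,0.051,16,0,0],[-0.02,-0.052,0.068,22,0,0],[-0.025,-0.064,0.085,27,0,0]]]'
python3 -m crank '[[[0,0,0,6,0,0],[0,0,0,12,0,0],[0,0,0,18,0,0],[0,0,0,24,0,0],[0,0,0,27.4,0,0]]]'
python3 -m crank '[[[0,0,0,0,0,0],[0,0,0,0,0,0],[0,0,0,0,0,0],[0,0,0,0,0,0],[0,0,0,0,0,0]]]'
python3 - <<'E'
from h import *
o=state(); k=viewer.calibration("wrist"); im=viewer.read_camera("wrist"); cv2.imwrite("pics/w1.png",im)
np.save("k1.npy",k,allow_pickle=True)
for n in ["easel","lip","leg_hinge","leg_tip"]:
    r=models.landmark_of(n,"wrist"); print(n,[(np.round(d["xyz"],0),round(d["score"],2)) for d in r[:2]])
E
```

```text
time_s: 1.42
ee_pos: [283.8, 473.5, 260.1]
orientation: [[0.0, 0.277, 0.961], [0.0, 0.961, -0.277], [-1.0, 0.0, 0.0]]
ft_force: [0.5, 0.5, -0.2]
grip_width: 0.712
time_s: 1.83
ee_pos: [386.4, 324.0, 305.4]
orientation: [[0.001, 0.278, 0.961], [0.0, 0.961, -0.278], [-1.0, 0.001, 0.001]]
ft_force: [-0.3, 0.5, -0.5]
grip_width: 0.354
time_s: 2.25
ee_pos: [450.1, 239.3, 330.1]
orientation: [[0.0, 0.688, 0.726], [0.0, 0.726, -0.688], [-1.0, 0.0, 0.0]]
ft_force: [0.1, 0.3, 0.5]
grip_width: 0.026
time_s: 2.67
ee_pos: [449.7, 240.3, 329.8]
orientation: [[0.0, 0.944, 0.329], [0.0, 0.329, -0.944], [-1.0, 0.0, 0.0]]
ft_force: [-0.8, -0.4, 0.3]
grip_width: 0.003
time_s: 3.08
ee_pos: [449.6, 240.5, 329.7]
orientation: [[0.0, 0.943, 0.334], [0.0, 0.334, -0.943], [-1.0, 0.0, -0.0]]
ft_force: [0.7, -0.1, -0.0]
grip_width: 0.007
t 3.08 p [449.6 240.5 329.7] rpyx [ 0.  0. -1.] yang 0.34 f [ 0.7 -0.1 -0. ] w 0.007 q [ 0.39 -0.24  1.81 -0.    1.57  0.05]
easel [(array([512., 227.,  -2.]), 0.62)]
lip [(array([573., 245.,  13.]), 0.94)]
leg_hinge [(array([463., 205.,  16.]), 0.92)]
leg_tip [(array([440., 277.,  59.]), 0.78)]
```

View pics/w1.png

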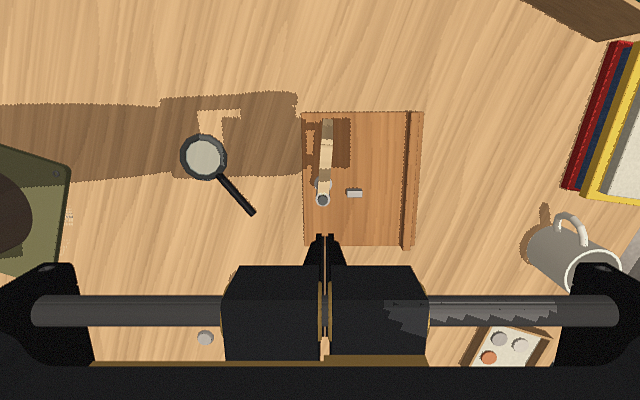

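The easel fills (302,111) to (424,250), nearly aligned with the image. The pin top is at (322,200), the leg runs up to (327,120), and the stop block is at (354,193).

```bash
python3 - <<'E'
from h import *
k=np.load("k1.npy",allow_pickle=True).item()
for n,uv,z in [("rearL",(302,112),14),("rearR",(304.5,246),14),("lipoutL",(424,112),32),("lipoutR",(414,250),32),("lipinL",(411,111),32),("lipinR",(404,250),32),("pin",(322,200),105),("legtipTop",(327,121),99),("block",(354,193),30)]:
    print(n,atz("wrist",uv,z,k)[:2].round(1))
# triangulate hinge/lip predictions: project consensus model into views for check
im=cv2.imread("pics/w1.png")
def T(p,o=(511,226.0),y=0.34):
    c,s=np.cos(y),np.sin(y); return [o[0]+c*p[0]-s*p[1],o[1]+s*p[0]+c*p[1],p[2]]
from scipy.optimize import least_squares
obs=[((-85,100,14),(302,112)),((-85,-100,14),(304.5,246)),((74,100,32),(424,112)),((74,-100,32),(414,250)),((-55,0,105),(322,200)),((-10,-12.5,30),(354,193))]
f=lambda v:np.concatenate([proj(T(p,v[:2],v[2]),k)-uv for p,uv in obs])
r=least_squares(f,[511,226,.34],loss="soft_l1"); print(r.x.round(3),r.fun.round(1))
E
```

```text
rearL [398.1 291.7]
rearR [464.7 103.7]
lipoutL [551.1 346.4]
lipoutR [618.5 159.7]
lipinL [534.3 341.8]
lipinR [604.5 154.7]
pin [457.5 207.2]
legtipTop [432.3 296. ]
block [503.6 211.4]
[511.372 226.606   0.343] [-0.1 -0.4  0.2 -0.  -2.8 -0.4 -3.   0.6  1.9 -0.1  1.7  0.5]
```

```bash

python3 -m crank '[[[0.02,-0.008,-0.005,0,0,0],[0.04,-0.016,-0.01,0,0,0],[0.06,-0.024,-0.016,0,0,0],[0.08,-0.032,-0.021,0,0,0],[0.1,-0.0385,-0.026,0,0,0]]]'
python3 -m crank '[[[0.033,0,0,0,0,0],[0.066,0,0,0,0,0],[0.1,0,0,0,0,0],[0.135,0,0,0,0,0],[0.165,0,0,0,0,0]]]'
python3 -m crank '[[[0,0.009,0,0,0,0],[0,0.017,0,0,0,0],[0,0.023,-0.0017,0,0,0],[0,0.0293,-0.0028,0,0,0],[0,0.0356,-0.0032,0,0,0]]]'
python3 -m crank '[[[0,0.0063,0.0002,0,0,0],[0,0.0126,0.0009,0,0,0],[0,0.0188,0.0024,0,0,0],[0,0.0248,0.0044,0,0,0],[0,0.0305,0.0071,0,0,0]]]'
python3 -m crank '[[[0,0.0055,0.0031,0,0,0],[0,0.0106,0.0069,0,0,0],[0,0.0153,0.0111,0,0,0],[0,0.0196,0.0157,0,0,0],[0,0.0234,0.0208,0,0,0]]]'
python3 -m crank '[[[0,0.0032,0.0054,0,0,0],[0,0.006,0.0111,0,0,0],[0,0.0075,0.0153,0,0,0],[0,0.0075,0.0173,0,0,0],[0,0.0075,0.0183,0,0,0]]]'
python3 - <<'E'
from h import *
o=state(); im=viewer.read_camera("wrist")[100:,150:550]; s=viewer.read_camera("scene")[130:260,330:490]
for c in ("scene","top"):
  viewer.read_camera(c)
  for n in ["leg_tip","leg_hinge"]:
    r=models.landmark_of(n,c); print(c,n,[(np.round(d["xyz"],0),round(d["score"],2)) for d in r[:2]])
cv2.imwrite("pics/w2.png",np.hstack([im,cv2.resize(s,(370,300))]))
E
```

```text
time_s: 3.75
ee_pos: [404.1, 252.2, 228.8]
orientation: [[0.0, 0.943, 0.333], [0.0, 0.333, -0.943], [-1.0, 0.0, -0.0]]
ft_force: [0.1, -0.3, -0.7]
grip_width: 0.008
time_s: 4.17
ee_pos: [403.9, 251.8, 62.6]
orientation: [[-0.001, 0.943, 0.333], [-0.0, 0.333, -0.943], [-1.0, -0.001, 0.0]]
ft_force: [-0.1, 0.2, -0.8]
grip_width: 0.005
time_s: 4.58
ee_pos: [439.4, 268.1, 67.2]
orientation: [[0.003, 0.943, 0.333], [0.001, 0.333, -0.943], [-1.0, 0.004, -0.0]]
ft_force: [-1.4, -1.1, 0.8]
grip_width: 0.006
time_s: 5.0
ee_pos: [468.9, 270.6, 64.7]
orientation: [[-0.0, 0.943, 0.333], [0.0, 0.333, -0.943], [-1.0, 0.0, -0.0]]
ft_force: [-0.8, -0.2, 0.1]
grip_width: 0.001
time_s: 5.42
ee_pos: [497.9, 258.4, 64.6]
orientation: [[0.0, 0.943, 0.333], [0.0, 0.333, -0.943], [-1.0, 0.0, -0.0]]
ft_force: [-0.8, 0.2, -0.2]
grip_width: 0.009
time_s: 5.83
ee_pos: [510.9, 244.4, 64.9]
orientation: [[0.001, 0.943, 0.332], [0.002, 0.332, -0.943], [-1.0, 0.002, -0.002]]
ft_force: [0.1, 5.4, -1.5]
grip_width: 0.006
t 5.83 p [510.9 244.4  64.9] rpyx [ 0.001  0.002 -1.   ] yang 0.339 f [ 0.1  5.4 -1.5] w 0.006 q [0.35 0.08 1.96 0.   1.1  0.01]
scene leg_tip [(array([529., 229.,  61.]), 0.95)]
scene leg_hinge [(array([460., 202.,  14.]), 0.57)]
top leg_tip [(array([533., 236.,  63.]), 0.6)]
top leg_hinge [(array([460., 207.,  18.]), 0.62)]
```

View pics/w2.png

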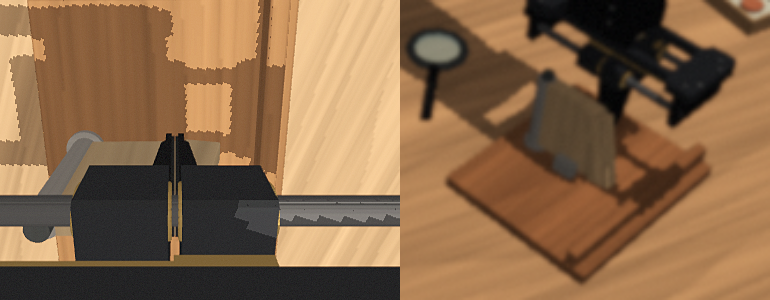

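The right crop shows the leg pointing to the lip. The fingers touch its rear side with 5.4 N, more than hinge friction would give. I'll press a little further to confirm it is at the stop, then back off and rise.

```bash

python3 -m crank '[[[0,0,0.001,0,0,0],[0,0,0.002,0,0,0],[0,0,0.003,0,0,0],[0,0,0.003,0,0,0],[0,0,0.003,0,0,0]]]'
python3 -m crank '[[[0,0,-0.006,0,0,0],[0,0,-0.012,0,0,0],[0,0,-0.02,0,0,0],[0,0,-0.03,0,0,0],[0,0,-0.03,0,0,0]]]'
python3 -m crank '[[[-0.02,0,0,0,0,0],[-0.05,0,0,0,0,0],[-0.09,0,0,0,0,0],[-0.13,0,0,0,0,0],[-0.165,0,0,0,0,0]]]'
python3 -m crank '[[[-0.02,0,0,0,0,0],[-0.04,0,0,0,0,0],[-0.06,0,0,0,0,0],[-0.08,0,0,0,0,0],[-0.1,0,0,0,0,0]]]'
python3 - <<'E'
from h import *
o=state(); k=viewer.calibration("wrist"); np.save("k3.npy",k,allow_pickle=True); im=viewer.read_camera("wrist"); cv2.imwrite("pics/w3.png",cv2.resize(im[60:300,200:500],None,fx=2,fy=2,interpolation=cv2.INTER_CUBIC))
delta([588,-236,330],down(-0.14))
E
```

```text
time_s: 6.65
ee_pos: [510.7, 244.2, 65.0]
orientation: [[-0.001, 0.943, 0.332], [0.006, 0.332, -0.943], [-1.0, 0.001, -0.006]]
ft_force: [-1.8, 14.7, -1.0]
grip_width: 0.001
time_s: 7.07
ee_pos: [500.8, 270.4, 64.5]
orientation: [[-0.001, 0.943, 0.334], [-0.0, 0.334, -0.943], [-1.0, -0.001, 0.0]]
ft_force: [-0.5, -0.4, -0.5]
grip_width: 0.006
time_s: 7.48
ee_pos: [501.5, 269.2, 232.2]
orientation: [[0.001, 0.943, 0.333], [-0.0, 0.333, -0.943], [-1.0, 0.001, 0.001]]
ft_force: [1.6, 1.3, -1.0]
grip_width: 0.004
time_s: 7.9
ee_pos: [501.3, 269.1, 330.6]
orientation: [[0.0, 0.943, 0.333], [-0.001, 0.333, -0.943], [-1.0, -0.0, 0.001]]
ft_force: [0.3, 0.1, -0.3]
grip_width: 0.006
t 7.9 p [501.3 269.1 330.6] rpyx [ 0.    -0.001 -1.   ] yang 0.34 f [ 0.3  0.1 -0.3] w 0.006 q [ 0.4  -0.1   1.69 -0.    1.56  0.06]
shift mm [  5.2 -88.1 505.2] rot deg [27.47 -0.09 -0.41] |s| 513.0 |a| 27.5
```

View pics/w3.png

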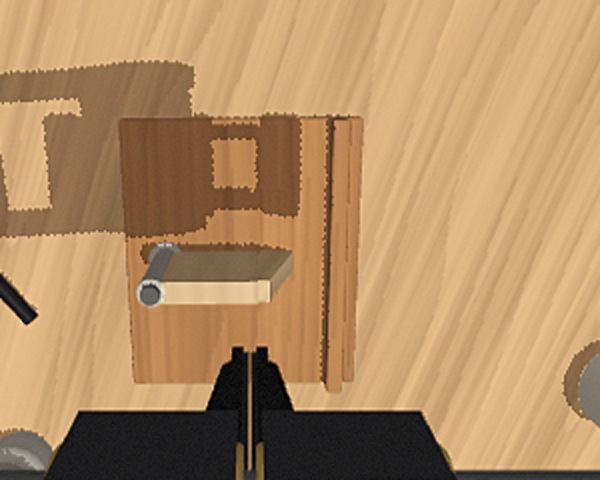

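```bash

python3 -m crank '[[[0,-0.006,0.034,0,0,0],[0,-0.012,0.068,0,0,0],[0,-0.018,0.102,0,0,0],[0,-0.024,0.136,0,0,0],[0.002,-0.029,0.168,0,0,0]]]' -1
python3 -m crank '[[[0,-0.006,0.034,0,0,0],[0,-0.012,0.068,0,0,0],[0,-0.018,0.102,0,0,0],[0,-0.024,0.136,0,0,0],[0.002,-0.029,0.168,0,0,0]]]'
python3 -m crank '[[[0,-0.006,0.034,5.5,0,0],[0,-0.012,0.068,11,0,0],[0,-0.018,0.102,16.5,0,0],[0,-0.024,0.136,22,0,0],[0.001,-0.03,0.169,27.5,0,0]]]'
python3 -m crank '[[[0,0,0,0,0,0],[0,0,0,0,0,0],[0,0,0,0,0,0],[0,0,0,0,0,0],[0,0,0,0,0,0]]]'
python3 - <<'E'
from h import *
o=state(); k=viewer.calibration("wrist"); np.save("k4.npy",k,allow_pickle=True); im=viewer.read_camera("wrist"); cv2.imwrite("pics/w4.png",cv2.resize(im[60:300,160:500],None,fx=2.2,fy=2.2,interpolation=cv2.INTER_CUBIC))
for n in ["panel","panel_top","rack","album"]:
    r=models.landmark_of(n,"wrist"); print(n,[(np.round(d["xyz"],0),round(d["score"],2)) for d in r[:2]])
k1=np.load("k1.npy",allow_pickle=True).item();k3=np.load("k3.npy",allow_pickle=True).item()
def T(p,o,y):
    c,s=np.cos(y),np.sin(y); return [o[0]+c*p[0]-s*p[1],o[1]+s*p[0]+c*p[1],p[2]]
from scipy.optimize import least_squares
ob=[(k1,p,uv) for p,uv in [((-85,100,14),(302,112)),((-85,-100,14),(304.5,246)),((74,100,32),(424,112)),((74,-100,32),(414,250)),((-55,0,105),(322,200))]]
ob+=[(k3,p,uv) for p,uv in [((-85,100,14),(260,119.5)),((-85,-100,14),(267,251.5)),((74,100,32),(381.5,119)),((74,-100,32),(376,251)),((-55,0,105),(275,207)),((17,0,99),(335,206))]]
f=lambda v:np.concatenate([proj(T(p,v[:2],v[2]),kk)-uv for kk,p,uv in ob])
r=least_squares(f,[511,226,.34],loss="soft_l1"); print(r.x.round(3),r.fun.round(1))
E
```

```text
time_s: 8.37
ee_pos: [530.0, 99.5, 327.3]
orientation: [[0.0, 0.943, 0.333], [-0.001, 0.333, -0.943], [-1.0, -0.0, 0.001]]
ft_force: [0.2, 0.8, 0.5]
grip_width: 0.298
time_s: 8.78
ee_pos: [558.5, -68.9, 325.3]
orientation: [[-0.0, 0.943, 0.333], [-0.001, 0.333, -0.943], [-1.0, -0.0, 0.001]]
ft_force: [0.5, -0.4, 0.3]
grip_width: 0.649
time_s: 9.2
ee_pos: [586.4, -238.1, 323.9]
orientation: [[-0.001, 0.989, -0.145], [-0.0, -0.145, -0.989], [-1.0, -0.001, 0.0]]
ft_force: [1.0, -0.2, -0.3]
grip_width: 0.972
time_s: 9.62
ee_pos: [586.7, -234.9, 324.8]
orientation: [[0.0, 0.99, -0.138], [-0.0, -0.138, -0.99], [-1.0, 0.0, 0.0]]
ft_force: [1.2, -0.7, -0.1]
grip_width: 1.0
t 9.62 p [ 586.7 -234.9  324.8] rpyx [ 0. -0. -1.] yang -0.139 f [ 1.2 -0.7 -0.1] w 1.0 q [-0.47  0.04  1.56  0.    1.54 -0.33]
panel [(array([ 589., -237.,    8.]), 0.9), (array([ 552., -228.,    2.]), 0.27)]
panel_top [(array([ 590., -237.,  167.]), 0.86)]
rack [(array([ 553., -225.,    1.]), 0.95), (array([ 519., -221.,    8.]), 0.49)]
album [(array([ 520., -222.,    7.]), 0.6)]
[511.841 226.742   0.345] [ 0.1 -0.3  0.6  0.1 -2.5 -0.5 -2.5  0.5  2.3 -0.   0.2 -0.7  0.7  0.
 -4.4 -0.2 -4.   5.1  1.2  0.4  0.5 -0.4]
```

View pics/w4.png

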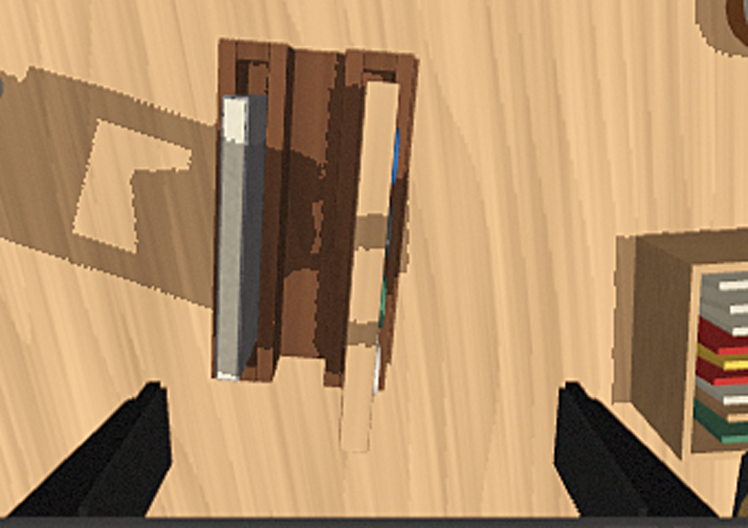

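```bash
python3 - <<'E'
from h import *
L=lambda n:np.load(n,allow_pickle=True).item()
k1,k3,k4=L("k1.npy"),L("k3.npy"),L("k4.npy")
def T(p,o,y):
    c,s=np.cos(y),np.sin(y); return [o[0]+c*p[0]-s*p[1],o[1]+s*p[0]+c*p[1],p[2]]
from scipy.optimize import least_squares
ob=[(k1,p,uv) for p,uv in [((-85,100,14),(302,112)),((-85,-100,14),(304.5,246)),((85,100,14),(424,112)),((-55,0,105),(322,200))]]
ob+=[(k3,p,uv) for p,uv in [((-85,100,14),(260,119.5)),((-85,-100,14),(267,251.5)),((85,100,14),(381.5,119)),((85,-100,14),(376,251)),((-55,0,105),(275,207)),((17,0,99),(335.5,206)),((62,100,14),(363.5,118)),((62,-100,32),(363.5,252.5))]]
f=lambda v:np.concatenate([proj(T(p,v[:2],v[2]),kk)-uv for kk,p,uv in ob])
r=least_squares(f,[511,226,.34],loss="soft_l1"); print("easel",r.x.round(3),r.fun.round(1))
s=lambda u,v:(160+u/2.2,60+v/2.2)
for z in (163,168,173):
  A,B=[atz("w",s(*p),z,k4) for p in ((382,82),(355,451))]
  C,D=[atz("w",s(*p),z,k4) for p in ((365,81),(399,83))]
  d=A-B; print(z,A[:2].round(1),B[:2].round(1),"mid",((A+B)/2)[:2].round(1),"len",np.linalg.norm(d).round(1),"yaw",np.arctan2(-d[0],d[1]).round(3),"thick",np.linalg.norm(C-D).round(1))
# two-view check with scene camera of panel top ends
ks=viewer.calibration("scene")
for p in (A,B): print("scene px",proj([*p[:2],168],ks).round(1))
E
```

```text
easel [510.464 226.033   0.346] [-1.1 -0.1 -0.3  0.3  0.8 -0.9  1.   0.2 -1.  -0.5 -0.2  0.2  0.4 -0.8
  0.7  0.  -0.   0.6 -1.2 -0.2  1.8  0.3 -0.4  3.7]
163 [ 605.5 -153.7] [ 570.1 -321.9] mid [ 587.8 -237.8] len 171.9 yaw -0.208 thick 14.4
168 [ 605.4 -153.7] [ 570.5 -319.4] mid [ 587.9 -236.5] len 169.3 yaw -0.208 thick 14.2
173 [ 605.2 -153.7] [ 570.9 -316.9] mid [ 588.1 -235.3] len 166.8 yaw -0.208 thick 13.9
scene px [254.3 242.1]
scene px [150.1 258.2]
```

```bash
python3 -c "
import cv2
im=cv2.imread('pics/scene0.png')[220:340,140:290]
cv2.imwrite('pics/s0c.png',cv2.resize(im,None,fx=4,fy=4,interpolation=cv2.INTER_CUBIC))"
```

```text
(no output)
```

View pics/s0c.png

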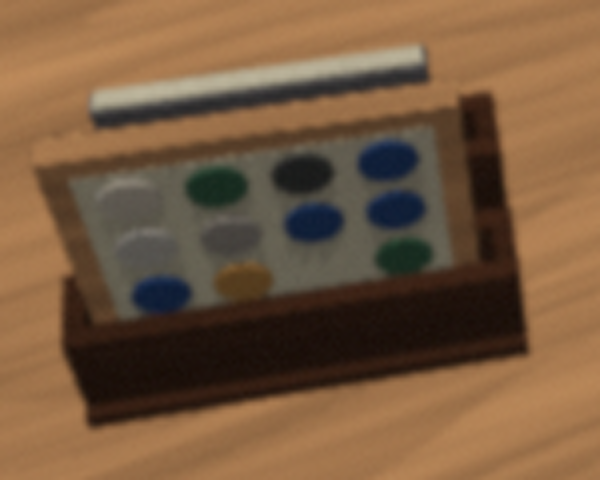

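Scene crop: the panel's top ends are at full-image (254,244) and (149,257), within 2 px of my wrist-based prediction at z=168. So the top height and place are confirmed, with yaw -0.21 and a slight backward lean of about 0.05.

```bash
python3 - <<'E'
from h import *
R=down(-0.208,0.05); g=np.array([588,-236.5,168])-40*(-R[:,0])
print(g); delta(g-100*R[:,0],R); delta(g,R)
E
```

```text
[ 589.9561 -236.9128  128.05  ]
shift mm [97.  -1.6  0.6] rot deg [ 3.93 -0.09  2.84] |s| 97.0 |a| 4.8
shift mm [196.9   3.3   0.9] rot deg [ 3.93 -0.09  2.84] |s| 197.0 |a| 4.8
```

```bash

python3 -m crank '[[[0.02,0,0,1,0,0.7],[0.04,-0.001,0,2,0,1.4],[0.06,-0.001,0,3,0,2.1],[0.08,-0.0015,0.0005,3.9,0,2.8],[0.097,-0.0016,0.0006,3.9,0,2.8]]]' -1
python3 -m crank '[[[0.025,0,0,0,0,0],[0.05,0,0,0,0,0],[0.075,0,0,0,0,0],[0.1,0,0,0,0,0],[0.1,0,0,0,0,0]]]'
python3 -m crank '[[[0,0,0,0,0,0],[0,0,0,0,0,0],[0,0,0,0,0,0],[0,0,0,0,0,0],[0,0,0,0,0,0]]]'
python3 - <<'E'
from h import *
state(); im=viewer.read_camera("wrist"); cv2.imwrite("pics/w5.png",im)
E
```

```text
time_s: 10.28
ee_pos: [584.4, -236.1, 226.3]
orientation: [[0.048, 0.977, -0.207], [-0.008, -0.207, -0.978], [-0.999, 0.048, -0.002]]
ft_force: [0.6, 0.7, 0.2]
grip_width: 0.999
time_s: 10.7
ee_pos: [586.4, -235.4, 121.3]
orientation: [[0.039, 0.978, -0.207], [-0.004, -0.207, -0.978], [-0.999, 0.039, -0.004]]
ft_force: [-1.8, 0.2, -1.4]
grip_width: 0.999
time_s: 11.12
ee_pos: [590.7, -237.8, 129.8]
orientation: [[0.051, 0.977, -0.207], [-0.01, -0.207, -0.978], [-0.999, 0.052, -0.001]]
ft_force: [0.5, -0.3, 0.4]
grip_width: 1.006
t 11.12 p [ 590.7 -237.8  129.8] rpyx [ 0.051 -0.01  -0.999] yang -0.208 f [ 0.5 -0.3  0.4] w 1.006 q [-0.47  0.13  1.79  0.02  1.17 -0.27]
```

View pics/w5.png

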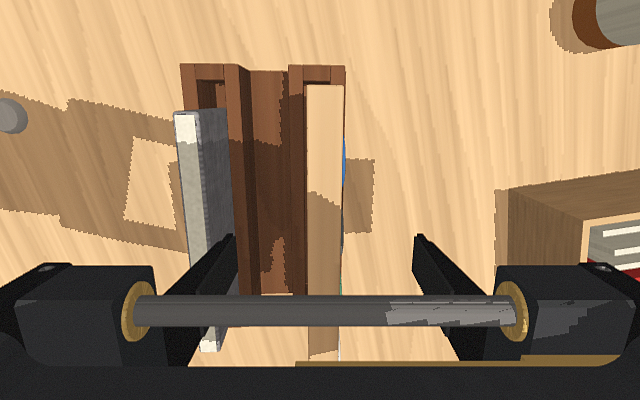

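Panel edge-on, top strip at columns 307–343, fingers at 226 and 420, so it is centred and parallel between the jaws.

```bash

Z='[[[0,0,0,0,0,0],[0,0,0,0,0,0],[0,0,0,0,0,0],[0,0,0,0,0,0],[0,0,0,0,0,0]]]'
python3 -m crank '[[[0,0,0,0,0,0],[0,0,0,0,0,0],[0,0,0,0,0,0],[0,0,0,0,0,0],[0,0,0,0,0,0]]]' 1
python3 -m crank '[[[0,0,0,0,0,0],[0,0,0,0,0,0],[0,0,0,0,0,0],[0,0,0,0,0,0],[0,0,0,0,0,0]]]' 
python3 -m crank '[[[0,0,0,0,0,0],[0,0,0,0,0,0],[0,0,0,0,0,0],[0,0,0,0,0,0],[0,0,0,0,0,0]]]' 
python3 -m crank '[[[-0.003,0,0,0,0,0],[-0.008,0,0,0,0,0],[-0.014,0,0,0,0,0],[-0.022,0,0,0,0,0],[-0.03,0,0,0,0,0]]]' 
python3 -m crank '[[[-0.01,0,0,0,0,0],[-0.025,0,0,0,0,0],[-0.042,0,0,0,0,0],[-0.06,0,0,0,0,0],[-0.08,0,0,0,0,0]]]' 
python3 -m crank '[[[-0.015,0,0,0,0,0],[-0.03,0,0,0,0,0],[-0.045,0,0,0,0,0],[-0.055,0,0,0,0,0],[-0.06,0,0,0,0,0]]]' 
python3 - <<'E'
from h import *
o=state()
E=np.array([510.5,226.0]); y=.346; ex=np.array([np.cos(y),np.sin(y),0]); ey=np.array([-np.sin(y),np.cos(y),0]); t=0.25
R=down(y,t); pz=-R[:,0]
foot=np.array([*E,0])+50*ex+np.array([0,0,14+1.7]); tcp=foot+120*pz
print("final tcp",tcp); delta(tcp+[0,0,130],R); delta(tcp+[0,0,130],o["orientation"])
E
```

```text
time_s: 11.58
ee_pos: [589.7, -237.3, 127.7]
orientation: [[0.048, 0.977, -0.207], [-0.008, -0.207, -0.978], [-0.999, 0.049, -0.002]]
ft_force: [-0.5, -0.1, -0.6]
grip_width: 0.703
time_s: 12.0
ee_pos: [589.8, -237.3, 127.8]
orientation: [[0.048, 0.977, -0.207], [-0.008, -0.207, -0.978], [-0.999, 0.049, -0.002]]
ft_force: [-0.6, 0.1, 0.6]
grip_width: 0.355
time_s: 12.42
ee_pos: [588.2, -237.0, 127.7]
orientation: [[0.044, 0.977, -0.207], [-0.007, -0.207, -0.978], [-0.999, 0.044, -0.002]]
ft_force: [-5.4, 1.8, 5.8]
grip_width: 0.155
time_s: 12.83
ee_pos: [586.9, -236.5, 156.8]
orientation: [[0.044, 0.977, -0.207], [-0.007, -0.207, -0.978], [-0.999, 0.044, -0.003]]
ft_force: [-5.6, 1.4, -5.9]
grip_width: 0.148
time_s: 13.25
ee_pos: [586.2, -236.9, 240.2]
orientation: [[0.054, 0.977, -0.206], [-0.011, -0.206, -0.978], [-0.998, 0.055, -0.001]]
ft_force: [-0.1, 0.3, -3.6]
grip_width: 0.143
time_s: 13.67
ee_pos: [582.4, -236.2, 300.2]
orientation: [[0.051, 0.977, -0.207], [-0.01, -0.207, -0.978], [-0.999, 0.052, -0.001]]
ft_force: [0.1, -0.3, -3.4]
grip_width: 0.145
t 13.67 p [ 582.4 -236.2  300.2] rpyx [ 0.051 -0.01  -0.999] yang -0.208 f [ 0.1 -0.3 -3.4] w 0.145 q [-0.48  0.01  1.63  0.01  1.45 -0.27]
final tcp [529.6078 232.8884 131.9695]
shift mm [  30.7 -150.5 -448. ] rot deg [-31.45   4.75  11.02] |s| 474.0 |a| 33.7
shift mm [  30.7 -150.5 -448. ] rot deg [0. 0. 0.] |s| 474.0 |a| 0.0
```

```bash

python3 -m crank '[[[0,-0.002,-0.006,0,0,0],[0,-0.006,-0.018,0,0,0],[0,-0.012,-0.037,0,0,0],[0,-0.02,-0.06,0,0,0],[0,-0.03,-0.089,0,0,0]]]' 
python3 -m crank '[[[0,-0.01,-0.03,0,0,0],[0,-0.02,-0.06,0,0,0],[0,-0.03,-0.09,0,0,0],[0,-0.04,-0.12,0,0,0],[0,-0.05,-0.15,0,0,0]]]' 
python3 -m crank '[[[0,-0.01,-0.03,0,0,0],[0,-0.02,-0.06,0,0,0],[0,-0.03,-0.09,0,0,0],[0,-0.04,-0.12,0,0,0],[0,-0.048,-0.143,0,0,0]]]' 
python3 -m crank '[[[0,-0.008,-0.023,0,0,0],[0.01,-0.014,-0.041,0,0,0],[0.01,-0.018,-0.054,0,0,0],[0.01,-0.021,-0.062,0,0,0],[0.01,-0.0225,-0.066,0,0,0]]]' 
python3 - <<'E'
from h import *
o=state()
y=.346;R=down(y,.25)
delta([529.6,232.9,280],R)
E
```

```text
time_s: 14.08
ee_pos: [569.8, -141.4, 294.1]
orientation: [[0.045, 0.977, -0.208], [-0.007, -0.208, -0.978], [-0.999, 0.046, -0.002]]
ft_force: [2.2, 0.5, -3.6]
grip_width: 0.146
time_s: 14.5
ee_pos: [551.4, 17.0, 292.2]
orientation: [[0.045, 0.977, -0.206], [-0.008, -0.206, -0.978], [-0.999, 0.046, -0.002]]
ft_force: [0.1, 0.3, -2.7]
grip_width: 0.146
time_s: 14.92
ee_pos: [533.6, 167.3, 290.1]
orientation: [[0.045, 0.978, -0.205], [-0.008, -0.205, -0.979], [-0.999, 0.046, -0.002]]
ft_force: [0.9, 0.8, -3.1]
grip_width: 0.148
time_s: 15.33
ee_pos: [526.9, 234.5, 280.1]
orientation: [[0.046, 0.978, -0.206], [-0.009, -0.205, -0.979], [-0.999, 0.047, -0.001]]
ft_force: [-0.4, -0.3, -2.7]
grip_width: 0.144
t 15.33 p [526.9 234.5 280.1] rpyx [ 0.046 -0.009 -0.999] yang -0.207 f [-0.4 -0.3 -2.7] w 0.144 q [ 0.34 -0.1   1.76 -0.02  1.43  0.55]
shift mm [0.2 3.  1. ] rot deg [-31.4    4.65  11.31] |s| 3.0 |a| 33.7
```

```bash

python3 -m crank '[[[0,0,0,-3.1,0.5,1.1],[0,0.001,0,-6.3,0.9,2.3],[0,0.002,0.001,-9.4,1.4,3.4],[0,0.003,0.001,-12.6,1.9,4.5],[0,0.003,0.001,-15.7,2.3,5.65]]]' 
python3 -m crank '[[[0,0,0,-3.1,0.5,1.1],[0,0,0,-6.3,0.9,2.3],[0,0,0,-9.4,1.4,3.4],[0,0,0,-12.6,1.9,4.5],[0,0,0,-15.7,2.3,5.65]]]' 
python3 -m crank '[[[0,0,0,0,0,0],[0,0,0,0,0,0],[0,0,0,0,0,0],[0,0,0,0,0,0],[0,0,0,0,0,0]]]' 
python3 - <<'E'
from h import *
o=state()
delta([529.6,232.9,280],down(.346,.25)); delta([529.6,232.9,182],down(.346,.25))
s=viewer.read_camera("scene")[60:300,310:520]
for n in ["panel","panel_top","lip"]:
    r=models.landmark_of(n,"scene"); print(n,[(np.round(d["xyz"],0),round(d["score"],2)) for d in r[:2]])
w=viewer.read_camera("wrist")
for n in ["panel_top"]:
    r=models.landmark_of(n,"wrist"); print(n,[(np.round(d["xyz"],0),round(d["score"],2)) for d in r[:2]])
p=o["ee_pos"]; R=o["orientation"]; print("expected foot",p+120*R[:,0],"top",p-40*R[:,0])
cv2.imwrite("pics/s6.png",np.hstack([cv2.resize(s,(420,480)),w[0:,130:510][:,:,:]if 0 else cv2.resize(w[:,130:510],(380,400))[:480].copy() if 0 else cv2.copyMakeBorder(w[:,130:510],0,80,0,0,0)]))
E
```

```text
time_s: 15.75
ee_pos: [530.7, 231.0, 281.5]
orientation: [[0.15, 0.986, 0.069], [0.024, 0.067, -0.997], [-0.988, 0.151, -0.014]]
ft_force: [-0.7, -0.3, -3.6]
grip_width: 0.146
time_s: 16.17
ee_pos: [530.5, 230.9, 281.3]
orientation: [[0.235, 0.911, 0.339], [0.083, 0.329, -0.941], [-0.968, 0.249, 0.002]]
ft_force: [-0.7, -0.1, -4.1]
grip_width: 0.15
time_s: 16.58
ee_pos: [530.6, 231.8, 281.2]
orientation: [[0.234, 0.912, 0.337], [0.083, 0.327, -0.941], [-0.969, 0.248, 0.001]]
ft_force: [-0.8, -0.1, -3.6]
grip_width: 0.147
t 16.58 p [530.6 231.8 281.2] rpyx [ 0.234  0.083 -0.969] yang 0.344 f [-0.8 -0.1 -3.6] w 0.147 q [ 0.32 -0.23  1.89  0.01  1.23 -0.03]
shift mm [ 1.  -0.9 -1.4] rot deg [-0.11  0.08 -0.06] |s| 2.0 |a| 0.1
shift mm [ 95.9 -25.2  -1.5] rot deg [-0.11  0.08 -0.06] |s| 99.0 |a| 0.1
panel [(array([556., 242., 163.]), 0.83)]
panel_top [(array([522., 225., 322.]), 0.71), (array([512., 229.,   2.]), 0.28)]
lip [(array([570., 245.,  16.]), 0.7)]
panel_top [(array([524., 231., 323.]), 0.6)]
expected foot [558.7455 241.7541 164.958 ] top [521.2645 228.4888 319.9393]
```

View pics/s6.png

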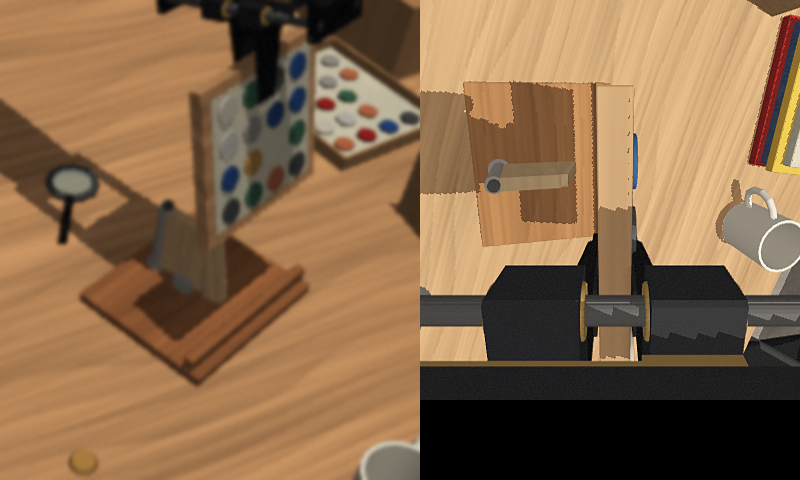

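Scene crop: panel held square above the easel with caps facing the lip, the foot well above the leg. The networks put the panel foot within 3 mm of where I expected it. Now I'll lower it.

```bash

python3 -m crank '[[[0.012,-0.003,0,0,0,0],[0.03,-0.008,-0.0005,0,0,0],[0.052,-0.0135,-0.001,0,0,0],[0.076,-0.02,-0.0015,0,0,0],[0.096,-0.0252,-0.0015,0,0,0]]]' 
python3 -m crank '[[[0.006,-0.0015,0,0,0,0],[0.0135,-0.0035,0,0,0,0],[0.0215,-0.0055,0,0,0,0],[0.0275,-0.007,0,0,0,0],[0.029,-0.0075,0,0,0,0]]]' 
python3 -m crank '[[[0,0,0,0,0,0],[0,0,0,0,0,0],[0,0,0,0,0,0],[0,0,0,0,0,0],[0,0,0,0,0,0]]]' 
python3 - <<'E'
from h import *
o=state(); p=o["ee_pos"]; R=o["orientation"]; f=p+120*R[:,0]
y=.346; d=f-[510.5,226,0]; print("foot easel",d[0]*np.cos(y)+d[1]*np.sin(y),-d[0]*np.sin(y)+d[1]*np.cos(y),f[2])
w=viewer.read_camera("wrist"); s=viewer.read_camera("scene")
cv2.imwrite("pics/w7.png",np.hstack([cv2.resize(w[60:260,220:420],(400,400)),cv2.resize(s[130:260,340:470],(400,400),interpolation=cv2.INTER_CUBIC)]))
delta([529.6,232.9,132],down(.346,.25))
E
```

```text
time_s: 17.3
ee_pos: [528.5, 232.8, 179.0]
orientation: [[0.233, 0.912, 0.338], [0.082, 0.328, -0.941], [-0.969, 0.247, 0.001]]
ft_force: [-0.3, 0.1, -3.0]
grip_width: 0.142
time_s: 17.72
ee_pos: [529.5, 232.9, 151.5]
orientation: [[0.234, 0.912, 0.338], [0.083, 0.327, -0.941], [-0.969, 0.248, 0.001]]
ft_force: [-0.1, -0.6, -4.1]
grip_width: 0.145
time_s: 18.13
ee_pos: [529.8, 233.1, 152.6]
orientation: [[0.236, 0.911, 0.338], [0.083, 0.327, -0.941], [-0.968, 0.25, 0.001]]
ft_force: [-0.0, -0.8, -3.2]
grip_width: 0.147
t 18.13 p [529.8 233.1 152.6] rpyx [ 0.236  0.083 -0.968] yang 0.345 f [-0.  -0.8 -3.2] w 0.147 q [ 0.32 -0.14  2.04  0.01  0.99 -0.03]
foot easel 50.582517332808 -0.08737744005431836 36.44465374192279
shift mm [19.6 -5.1  0. ] rot deg [-0.07  0.08 -0.12] |s| 20.0 |a| 0.2
```

View pics/w7.png

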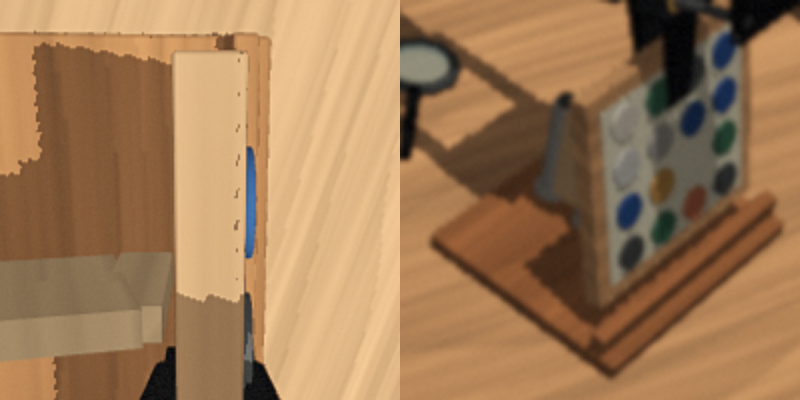

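The foot is hovering just behind the lip (right crop), and the leg is behind the panel with a small gap. I'll lower it slowly onto the board.

```bash

python3 -m crank '[[[0.002,-0.0005,0,0,0,0],[0.005,-0.0013,0,0,0,0],[0.008,-0.002,0,0,0,0],[0.011,-0.0028,0,0,0,0],[0.013,-0.0033,0,0,0,0]]]' 
python3 -m crank '[[[0.001,-0.0003,0,0,0,0],[0.002,-0.0005,0,0,0,0],[0.003,-0.0008,0,0,0,0],[0.004,-0.001,0,0,0,0],[0.004,-0.001,0,0,0,0]]]' 
python3 -m crank '[[[0.001,-0.0003,0,0,0,0],[0.002,-0.0005,0,0,0,0],[0.003,-0.0008,0,0,0,0],[0.003,-0.0008,0,0,0,0],[0.003,-0.0008,0,0,0,0]]]'
```

```text
time_s: 18.65
ee_pos: [529.1, 232.8, 137.6]
orientation: [[0.233, 0.912, 0.338], [0.083, 0.327, -0.941], [-0.969, 0.248, 0.001]]
ft_force: [-0.1, -0.0, -4.4]
grip_width: 0.145
time_s: 19.07
ee_pos: [529.5, 232.9, 134.2]
orientation: [[0.234, 0.912, 0.338], [0.083, 0.327, -0.941], [-0.969, 0.249, 0.001]]
ft_force: [0.1, 1.1, -3.7]
grip_width: 0.146
time_s: 19.48
ee_pos: [529.8, 233.0, 131.8]
orientation: [[0.235, 0.911, 0.338], [0.083, 0.327, -0.941], [-0.968, 0.249, 0.001]]
ft_force: [-0.7, -1.0, -1.5]
grip_width: 0.146
```

```bash

python3 -m crank '[[[0.001,-0.0003,0,0,0,0],[0.0015,-0.0004,0,0,0,0],[0.0015,-0.0004,0,0,0,0],[0.0015,-0.0004,0,0,0,0],[0.0015,-0.0004,0,0,0,0]]]'
python3 - <<'E'
from h import *
o=state(); p=o["ee_pos"]; R=o["orientation"]; f=p+120*R[:,0]
y=.346; d=f-[510.5,226,0]; print("foot easel",d[0]*np.cos(y)+d[1]*np.sin(y),-d[0]*np.sin(y)+d[1]*np.cos(y),f[2])
E
python3 -m crank '[[[0,0,0,0,0,0],[0,0,0,0,0,0],[0,0,0,0,0,0],[0,0,0,0,0,0],[0,0,0,0,0,0]]]' 0.4
python3 -m crank '[[[0,0,0,0,0,0],[0,0,0,0,0,0],[0,0,0,0,0,0],[0,0,0,0,0,0],[0,0,0,0,0,0]]]' 0
python3 - <<'E'
from h import *
state()
w=viewer.read_camera("wrist"); s=viewer.read_camera("scene")
cv2.imwrite("pics/w8.png",np.hstack([cv2.resize(w[60:360,170:470],(400,400)),cv2.resize(s[130:260,340:470],(400,400),interpolation=cv2.INTER_CUBIC)]))
E
```

```text
time_s: 19.9
ee_pos: [530.3, 233.1, 131.6]
orientation: [[0.236, 0.911, 0.338], [0.084, 0.327, -0.941], [-0.968, 0.251, 0.001]]
ft_force: [-2.5, -3.1, 4.9]
grip_width: 0.15
t 19.9 p [530.3 233.1 131.6] rpyx [ 0.236  0.084 -0.968] yang 0.345 f [-2.5 -3.1  4.9] w 0.15 q [ 0.32 -0.12  2.06  0.01  0.95 -0.03]
foot easel 51.13381297522663 -0.20783731405626682 15.385350569178883
time_s: 20.32
ee_pos: [529.5, 232.9, 129.6]
orientation: [[0.234, 0.912, 0.338], [0.083, 0.327, -0.941], [-0.969, 0.249, 0.001]]
ft_force: [-0.9, 0.4, -0.2]
grip_width: 0.297
time_s: 20.73
ee_pos: [529.5, 232.9, 129.7]
orientation: [[0.235, 0.912, 0.338], [0.083, 0.327, -0.941], [-0.969, 0.249, 0.001]]
ft_force: [0.0, -0.3, 0.4]
grip_width: 0.496
t 20.73 p [529.5 232.9 129.7] rpyx [ 0.235  0.083 -0.969] yang 0.345 f [ 0.  -0.3  0.4] w 0.496 q [ 0.32 -0.12  2.06  0.01  0.95 -0.03]
```

View pics/w8.png

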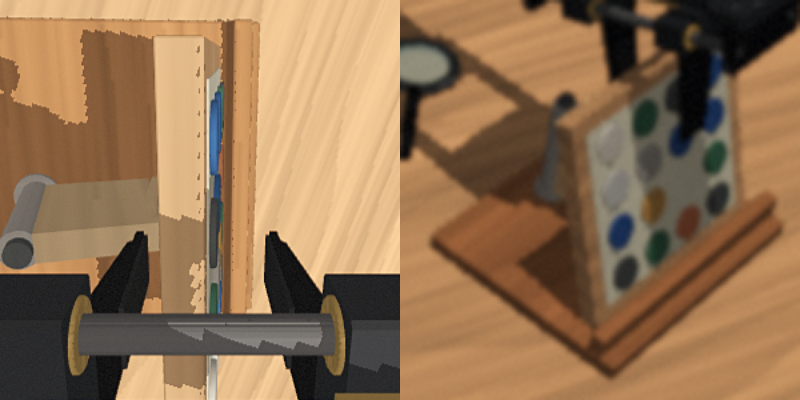

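The panel leans on the leg, square to it, foot behind the lip, both fingers clear. I'll open fully and withdraw along the tool axis.

```bash

python3 -m crank '[[[0,0,0,0,0,0],[0,0,0,0,0,0],[0,0,0,0,0,0],[0,0,0,0,0,0],[0,0,0,0,0,0]]]' -0.7
python3 -m crank '[[[-0.008,0,0,0,0,0],[-0.02,0,0,0,0,0],[-0.035,0,0,0,0,0],[-0.05,0,0,0,0,0],[-0.065,0,0,0,0,0]]]'
python3 -m crank '[[[-0.02,0,0,0,0,0],[-0.04,0,0,0,0,0],[-0.065,0,0,0,0,0],[-0.09,0,0,0,0,0],[-0.11,0,0,0,0,0]]]'
python3 -m crank '[[[0,0,0,0,0,0],[0,0,0,0,0,0],[0,0,0,0,0,0],[0,0,0,0,0,0],[0,0,0,0,0,0]]]'
python3 - <<'E'
from h import *
state()
y=.346; c,s_=np.cos(y),np.sin(y); M=np.array([[c,s_,0],[-s_,c,0],[0,0,1]])
ims={}
for cam in ("wrist","scene","top"):
    ims[cam]=viewer.read_camera(cam)
    for n in ["panel","panel_top","leg_tip","album","tin"]:
        r=models.landmark_of(n,cam)
        if r: x=np.array(r[0]["xyz"]); print(cam,n,x.round(0),round(r[0]["score"],2),"easel:",(M@(x-[510.5,226,0])).round(0))
w,s=ims["wrist"],ims["scene"]
cv2.imwrite("pics/w9.png",np.hstack([cv2.resize(w[60:360,170:470],(400,400)),cv2.resize(s[130:260,340:470],(400,400),interpolation=cv2.INTER_CUBIC)]))
E
```

```text
time_s: 21.25
ee_pos: [529.5, 232.9, 129.7]
orientation: [[0.234, 0.912, 0.338], [0.083, 0.327, -0.941], [-0.969, 0.249, 0.001]]
ft_force: [-0.6, 0.7, -1.6]
grip_width: 0.793
time_s: 21.67
ee_pos: [514.2, 227.5, 194.8]
orientation: [[0.236, 0.911, 0.338], [0.084, 0.327, -0.941], [-0.968, 0.25, 0.001]]
ft_force: [-0.5, -0.4, -0.3]
grip_width: 0.851
time_s: 22.08
ee_pos: [488.3, 218.3, 303.1]
orientation: [[0.238, 0.911, 0.338], [0.084, 0.327, -0.941], [-0.968, 0.252, 0.001]]
ft_force: [0.8, -0.6, -0.8]
grip_width: 0.851
time_s: 22.5
ee_pos: [487.9, 218.2, 297.2]
orientation: [[0.232, 0.912, 0.338], [0.082, 0.328, -0.941], [-0.969, 0.246, 0.001]]
ft_force: [-0.2, 0.1, 1.2]
grip_width: 0.854
t 22.5 p [487.9 218.2 297.2] rpyx [ 0.232  0.082 -0.969] yang 0.345 f [-0.2  0.1  1.2] w 0.854 q [ 0.32 -0.34  1.95  0.01  1.28 -0.03]
wrist panel [560. 244.  15.] 0.87 easel: [52.  1. 15.]
wrist panel_top [514. 229. 169.] 0.69 easel: [  4.   2. 169.]
wrist leg_tip [532. 232.  60.] 0.62 easel: [22. -2. 60.]
wrist album [461. 205.  13.] 0.56 easel: [-54.  -3.  13.]
scene panel [554. 244.  14.] 0.81 easel: [48.  2. 14.]
scene panel_top [511. 223. 170.] 0.66 easel: [ -1.  -3. 170.]
scene album [ 517. -223.   11.] 0.64 easel: [-147. -424.   11.]
scene tin [403.   0.   2.] 0.57 easel: [-177. -176.    2.]
top panel [564. 242.  20.] 0.73 easel: [56. -4. 20.]
top panel_top [520. 230. 165.] 0.62 easel: [ 10.   1. 165.]
top leg_tip [532. 231.  62.] 0.62 easel: [22. -3. 62.]
top album [ 516. -228.    8.] 0.91 easel: [-149. -429.    8.]
top tin [398.  -2.   1.] 0.68 easel: [-183. -176.    1.]
```

View pics/w9.png

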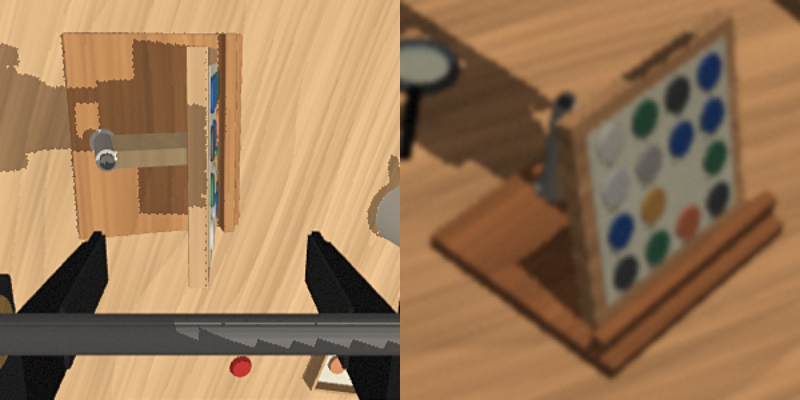

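The panel stands on its own, leaning back about 0.3 rad, with its foot at easel x≈52, y≈0, z≈15. The leg is straight and the gripper is clear, so I'm handing in.

```bash
python3 -c "
from plant import manip
print(manip.finish_job())"
```

```text
the job is handed in; nothing more can be done
None
```

The easel is set up and handed in at about 23 s of the 61 s allowed; the hand-in reported no verdict.

- **Leg:** I pushed it open with the closed fingers until it would not move further, even under about 15 N. At that point the panel was still in the rack. The last images put the leg tip at y about -2 to -3 mm in the easel's frame, so it points straight at the lip.
- **Panel:** I gripped it from above, lifted it out along its own axis, and lowered it with a 0.25 rad backward tilt between the lip and the leg. I felt it touch the board, then let go.
- **Last check of the panel:** Two of the three cameras put the foot at about x 48–52, y 1–2, z 14–15 mm in the easel's frame. It leans back about 0.3 rad, square to the easel, caps facing over the lip. The top camera, which scored lower for the panel, disagreed slightly (x 56, z 20 mm), but that is still within the limits.
- **Album and tin:** both were measured in the same places as at the start, within 4 mm or so. The wrist camera reported an "album" on the easel, which was a false detection.
- **Gripper:** it ended clear of everything, with no contact force.

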